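Crank open the snack chest

ROBOT

A 6-joint arm with a two-finger parallel gripper is mounted at the origin on the work surface. World frame = base frame: x ahead of the robot, y to its left, z up, the work surface at z = 0. Lengths are in m, angles in rad, forces in N, time in s.
With the tool pointing down it reaches from about 0.35 to 0.775 m from the base axis. Payload 7.3 kg.
Tool frame: the origin (TCP) lies between the finger pads; the fingertips stand 8 mm ahead of it and the grasp point (between the pads) lies 11 mm behind it (robot.nose_length is the distance from the TCP to the fingertips, in m); z points along the fingers, y is the line along which they close (so a half turn about z gives the same grasp; the last joint's range is limited). The gripper opens to 92 mm and grips with 3 to 60 N. Pads are 19 mm wide; open, the fingers measure 130 mm over their backs; the gripper's body (75 mm by 190 mm) begins 47 mm behind the grasp point.
Start: joints at [1.12, 0.342, 1.524, -0, 1.275, -0.146], TCP at [0.158, 0.501, 0.235] pointing down, gripper open.
Joint ranges: [-2.53, 2.53], [-0.77, 2.02], [0.04, 2.7], [-1, 4.14], [0.28, 2.66], [-3.11, 3.11]. Speed limits (rad/s): [2.57, 2.57, 3.14, 3.14, 3.14, 3.14].

INTERFACE

Orientations are given as [roll, pitch, yaw] about the fixed x, y, z axes, in that order (R = Rz(yaw) Ry(pitch) Rx(roll)).
In Python, from cell import robot gives the robot as it stands. The module is installed in compiled form; this text tells all that it offers.
- The arm moves only by the shell command python3 -m jog 'ROWS' [FORCE]. ROWS is JSON, a list that holds one entry, the list of rows, each a list of 5 numbers: the gripper's target within -1 to 1 (fully open at 1, half-way at 0, shut at -1), then the shift along the tool's x, y, z in m, then the turn about the tool's z in rad. A call has 1 to 5 rows; each row is the pose to reach, as a shift and turn from the pose commanded when the call began, along the tool's axes at that moment; what a row does not reach only later rows make up. A row lasts 1/12 s, in which the tool goes at most 41.7 mm and 7.16 degrees, less where a joint would pass 70% of its speed; a pose out of reach is approached as far as the arm can. A call with a gripper value outside its range is refused whole. The fingers move at their own pace and stop on an object; FORCE is the grip in N (left out, the last holds). Time passes only in rows, so rows that repeat a pose let the fingers close. It gives the time, the measured TCP pose, the force, the opening and the grip force at its end, in the units of the state.
- robot.observe(): the state, without advancing time (a new reading comes with each control period).
- robot.read_camera(name): name is "scene" or "top" or "wrist"; returns the picture (400x640x3 uint8, red, green, blue); there is no depth.
- robot.camera_model(name): a dict with "camera_matrix" (3x3 intrinsics, pixels), "position" and "attitude" of the camera in the world; the wrist camera has in their place "mount" (4x4, takes a point from camera to tool coordinates, whose origin is the TCP and whose axes are the flange's). Camera axes: x right, y down, z forward; pixel columns grow to the right and rows downward; lengths in m; the calibration is good to about 2 mm. A picture is of the moment at which its call begins: read the wrist's pose just before it. camera_model takes no time and is no camera call.
- robot.hand_in(): hands the job in; it is judged then, once.
The state is a dict: "time": time; "qpos": joint angles; "qvel": joint speeds; "joint_efforts": joint torques, N m; "tool_pos": TCP position; "tool_rot": TCP orientation; "contact_force": force on the tool from outside, world axes, zero at the start; "torque": the same for the moment, N m; "opening": finger opening in m; "grip_force": force on a finger pad.
Only numpy, scipy, OpenCV 4.12 (cv2) and the standard library are available. Lean on these libraries where they do the work, as an engineer would, in place of code of your own. Each camera call takes 0.05 s, during which the arm holds its last target. There are 200 camera calls.

TASK

Pick up the loose crank, fit it all the way down on the square shaft of the white snack chest, then wind it clockwise, full circles, until the blue cover of the chest has slid fully open. Leave the crank seated on the shaft and let go; do not push the cover or turn the shaft directly with the gripper, and do not disturb the jar, the snack cup or the bowl.

Things in the scene. Friction and masses are not known exactly. Their poses are not given: they have to be found in the camera images.
- chest: White fixed snack chest; origin on the counter under the shaft axis, z up, +y towards its store with the blue cover. 200 mm along x; along y from -100 to +280 mm; deck (over y -100 to +90) 75 mm high. The cover lies 8 mm under the deck's top; when open it is under the deck
- drive_seat (a point): On the axis of the vertical square brass shaft, on top of the round steel flange (68 mm wide) at its foot, 81 mm above the counter; axes as the chest's. The shaft turns clockwise seen from above from its start (not the other way), against about 0.18 N m of friction, stays where it is left and stops dead after two turns (12.6 rad)
- shaft_tip (a point): Tip of the shaft, 28 mm above drive_seat; axes as the chest's. From the foot: brass, 18 mm square for 18 mm, then a round steel cone, 18 mm wide narrowing to 10 mm, 10 mm high, that centres the crank. The direction of the square's sides is NOT told: any angle, unrelated to the chest. See it in a camera, or turn the crank lightly pressed on it until it drops
- cover (a joint): How far the blue cover has slid open, m: 0 shut (start), 0.180 fully open, at the shaft's stop. It slides towards the chest's -y, geared to the shaft: 14.3 mm per rad, 90 mm per full clockwise turn
- crank_hub (a point): Centre, half-way up, of the steel hub (32 mm square, 40 mm high) of the loose crank, about 0.27 kg, which stands on the counter on its hub. Axes: z up, +x along the crank's arm. The sides facing +y and -y are free to grip. Fully seated, this point is 20 mm above drive_seat; resting unaligned on the square it is about 38 mm above
- crank_socket (a point): Mouth of the crank's square socket, in the middle of the hub's underside: 20 mm wide, 33 mm deep, sides parallel to the hub's; axes as crank_hub's. The arm: 13 mm wide, 8 mm thick, its underside 28 mm above this point, reaching 75 mm out along +x
- crank_knob (a point): Centre of the crank's blue upright knob: cylinder 22 mm wide, 38 mm high, spinning freely on the arm's end, 65 mm from the hub's axis along +x and 37 mm above crank_hub. Its foot is 2 mm above the arm; all but its lowest 2 mm stands above the hub's top
- jar_mid (a point): Centre of the glass storage jar with clamp latch, 84 mm wide, 107 mm high, loose on the counter (bystander)
- cup_mid (a point): Centre of the blue snack cup with white flip lid, 76 mm wide, 83 mm high, loose (bystander)
- bowl_mid (a point): Centre of the small wooden bowl, 104 mm wide, 45 mm high, loose (bystander)
Mind the look-alikes: they are no part of the job. Leave any pink look-alike of the part that bears crank_hub alone.

How it is judged:
On the way, in this order (a step that is already met when the one before it is completed fails the run):
1. the crank is fully down on the square shaft, cover still shut (horizontal distance between crank_hub and drive_seat below 0.006 m and z of crank_hub in the frame of drive_seat below 0.027 m and angle between crank_hub's own z axis and vertical below 0.15 rad and value of joint cover below 0.03 m), for 0.2 s.
2. wound one full turn with the crank seated (horizontal distance between crank_hub and drive_seat below 0.006 m and z of crank_hub in the frame of drive_seat below 0.027 m and angle between crank_hub's own z axis and vertical below 0.15 rad and value of joint cover above 0.09 m).
At the end, for the whole second after the job is handed in: The cover is open by more than 172 of its 180 mm, and the crank is at rest fully down on the shaft: hub centre within 6 mm of the shaft axis and at most 27 mm above the flange (20 is home), tilted by less than 0.15 rad (horizontal distance between crank_hub and drive_seat below 0.006 m and z of crank_hub in the frame of drive_seat below 0.027 m and angle between crank_hub's own z axis and vertical below 0.15 rad and value of joint cover above 0.172 m and linear speed of crank below 0.02 m/s); the robot touches nothing.
It fails at once if the cover is pushed by the robot (contact force between any of the fingers, the arm and cover above 2 N).
It fails at once if the shaft is turned directly with the gripper (contact force between the fingers and shaft above 2 N).
It fails at once if a bystander is moved more than 25 mm or tipped (distance of any of jar_mid, cup_mid, bowl_mid from where it was at the start of the episode above 0.025 m or angle between any of jar_mid, cup_mid, bowl_mid's own z axis and vertical above 0.35 rad).
It also fails if it takes over 72 s, if anything falls off the work surface, if the arm or the gripper's body presses on something with over 40 N, if the wrist force passes 120 N, or if a joint passes its speed limit or range.

## Working session

There is one attempt and no reset: what is moved stays moved. The work goes in short steps, Python scripts to look and compute and a shell command to move; the robot and the scene stay as the last step left them, time stands still between calls to the robot, and variables do not carry over. Pictures are saved under pics/ and viewed, at most 13 in all, crops included, and the job is handed in when it is done.

```bash
mkdir -p pics
python3 - <<'E'
from cell import robot
import cv2,numpy as np
o=robot.observe();print(o)
for n in("scene","top"):
    im=robot.read_camera(n);cv2.imwrite(f"pics/{n}0.png",im[:,:,::-1]);print(n,robot.camera_model(n))
print(robot.camera_model("wrist"),robot.nose_length)
E
```

```text
{'time': 0.0, 'qpos': array([ 1.11997449e+00,  3.42722109e-01,  1.52501946e+00,  1.14739761e-06,
        1.27538183e+00, -1.46013849e-01]), 'qvel': array([ 1.98856273e-03, -3.53741127e-04,  2.63311459e-04, -7.17761818e-05,
        8.87251948e-04,  2.70129846e-04]), 'joint_efforts': array([-9.20278508e-04, -4.31234336e+01, -2.44217670e+01,  7.18332105e-02,
        5.58728934e-02, -1.21978260e-04]), 'tool_pos': array([0.15737083, 0.50044856, 0.23404441]), 'tool_rot': array([-3.14007835e+00, -2.23803214e-04,  2.83678416e+00]), 'contact_force': array([-0.0788361 ,  0.4422169 , -0.05452636]), 'torque': array([0.02104494, 0.06096155, 0.02567438]), 'grip_force': 0.0, 'opening': 0.09205809424519147}
scene {'camera_matrix': array([[388.38238766,   0.        , 325.03664617],
       [  0.        , 388.38238766, 200.81273467],
       [  0.        ,   0.        ,   1.        ]]), 'position': array([ 0.95260114, -0.26690163,  0.73612091]), 'attitude': array([-2.50418831,  0.00884108,  1.0699179 ])}
top {'camera_matrix': array([[504.30555781,   0.        , 316.16394613],
       [  0.        , 504.30555781, 200.92585613],
       [  0.        ,   0.        ,   1.        ]]), 'position': array([ 0.29047146, -0.06243603,  1.17090774]), 'attitude': array([-2.91382675, -0.00546656, -1.48710524])}
{'camera_matrix': array([[359.64047911,   0.        , 313.59048553],
       [  0.        , 359.64047911, 202.70337732],
       [  0.        ,   0.        ,   1.        ]]), 'mount': array([[-2.91533492e-04, -9.61703124e-01, -2.74093079e-01,
         7.43578402e-02],
       [ 9.99999812e-01, -4.28433215e-04,  4.39602942e-04,
         4.18935623e-04],
       [-5.40198101e-04, -2.74092899e-01,  9.61703068e-01,
        -1.48859012e-01],
       [ 0.00000000e+00,  0.00000000e+00,  0.00000000e+00,
         1.00000000e+00]])} 0.008
```

View pics/top0.png

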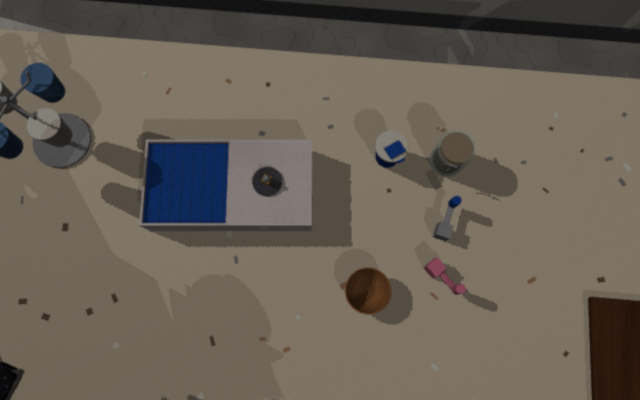

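View pics/scene0.png

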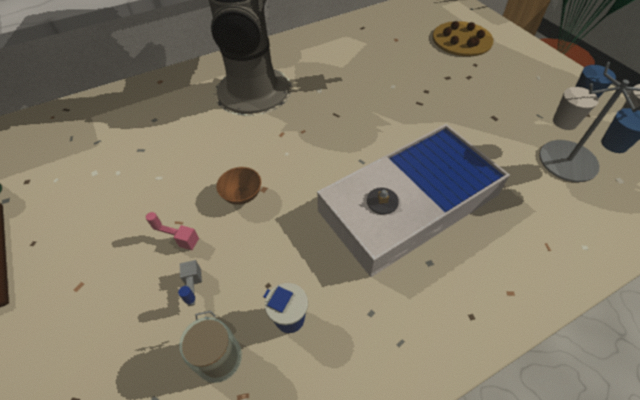

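The top view shows the crank's hub at about (445,231) and its knob at (455,201). The shaft is at (268,181), with the cover towards the left. The pink look-alike is at (437,268), the jar at (455,150), the cup at (391,150) and the bowl at (368,290).

```bash
cat > h.py <<'E'
from cell import robot
import cv2,numpy as np
from scipy.spatial.transform import Rotation as Ro
def cam(n,o=None):
    m=robot.camera_model(n);K=m["camera_matrix"]
    if n!="wrist": return K,Ro.from_euler("xyz",m["attitude"]).as_matrix(),np.array(m["position"])
    o=o or robot.observe();R=Ro.from_euler("xyz",o["tool_rot"]).as_matrix();M=m["mount"]
    return K,R@M[:3,:3],o["tool_pos"]+R@M[:3,3]
def ray(c,p,z):
    K,R,t=c;d=R@np.linalg.solve(K,[p[0],p[1],1]);return t+d*(z-t[2])/d[2]
def proj(c,P):
    K,R,t=c;q=K@(R.T@(np.array(P)-t));return q[:2]/q[2]
def shot(n,f=None):
    o=robot.observe();im=robot.read_camera(n)
    if f: cv2.imwrite(f,im[:,:,::-1])
    return im[:,:,::-1].copy(),cam(n,o),o
def pl(o,tx,ty,yaw):
    "tool-frame shift & turn to world xy,yaw(tool x dir)"
    R=Ro.from_euler("xyz",o["tool_rot"]).as_matrix();d=R.T@np.array([tx-o["tool_pos"][0],ty-o["tool_pos"][1],0])
    cur=np.arctan2(R[1,0],R[0,0]);return d,-((yaw-cur+np.pi)%(2*np.pi)-np.pi)
E
python3 - <<'E'
from h import *
c=cam("top");s=cam("scene")
for n,p,z in[("hubtop",(445,230),.04),("knobtop",(455.5,200.5),.076),("flange",(268,181),.081),("bowl",(368,290),.045),("cup",(391,145),.083),("jar",(457,148),.107),("chest a",(147,141),.075),("b",(310,141),.075),("c",(312,226),.075),("d",(142,226),.075),("pinkhub",(436,267),.04),("pinkknob",(460,289),.076)]:
    print(n,ray(c,p,z).round(3))
for n,p,z in[("hubtop",(190,268),.04),("knobtop",(187,291),.076),("flange",(382,201),.081),("bowl",(239,178),.045),("cup",(287,303),.083)]: print("S",n,ray(s,p,z).round(3))
a=cv2.imread("pics/top0.png")
cv2.imwrite("pics/crop.png",np.hstack([cv2.resize(a[150:270,220:320],None,fx=4,fy=4,interpolation=2),cv2.resize(a[170:290,400:500],None,fx=4,fy=4,interpolation=2)]))
E
```

```text
hubtop [ 0.509 -0.344  0.04 ]
knobtop [ 0.571 -0.357  0.076]
flange [0.579 0.064 0.081]
bowl [ 0.36  -0.177  0.045]
cup [ 0.687 -0.206  0.083]
jar [ 0.684 -0.349  0.107]
chest a [0.652 0.351 0.075]
b [ 0.684 -0.021  0.075]
c [ 0.487 -0.043  0.075]
d [0.455 0.33  0.075]
pinkhub [ 0.424 -0.326  0.04 ]
pinkknob [ 0.377 -0.371  0.076]
S hubtop [ 0.513 -0.339  0.04 ]
S knobtop [ 0.578 -0.353  0.076]
S flange [0.583 0.065 0.081]
S bowl [ 0.346 -0.169  0.045]
S cup [ 0.689 -0.205  0.083]
```

View pics/crop.png

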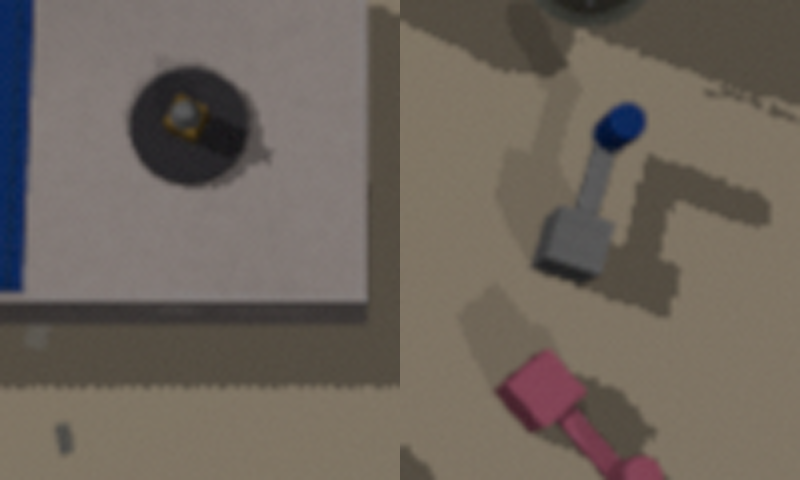

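```bash
python3 -m jog '[[[1,-0.036,-0.019,0,0],[1,-0.071,-0.038,0,0],[1,-0.107,-0.058,0,0],[1,-0.142,-0.077,0,0],[1,-0.178,-0.096,0,0]]]'; python3 -m jog '[[[1,-0.036,-0.019,0,0],[1,-0.071,-0.038,0,0],[1,-0.107,-0.058,0,0],[1,-0.142,-0.077,0,0],[1,-0.178,-0.096,0,0]]]';python3 -m jog '[[[1,-0.036,-0.019,0,0],[1,-0.071,-0.038,0,0],[1,-0.107,-0.058,0,0],[1,-0.142,-0.077,0,0],[1,-0.178,-0.096,0,0]]]'; python3 -m jog '[[[1,0,0,0,0],[1,0,0,0,0]]]'
python3 - <<'E'
from h import *
im,c,o=shot("wrist","pics/w1.png");print(o["tool_pos"],o["tool_rot"],proj(c,[.581,.065,.1]))
E
```

```text
time: 0.52
tool_pos: [0.2991, 0.3543, 0.2345]
tool_rot: [-3.141, -0.0, 2.838]
contact_force: [1.0, 0.5, 0.7]
opening: 0.0919
grip_force: 0.0
time: 0.93
tool_pos: [0.4403, 0.2091, 0.2346]
tool_rot: [-3.142, -0.0, 2.837]
contact_force: [0.7, 1.1, -0.3]
opening: 0.0918
grip_force: 0.0
time: 1.35
tool_pos: [0.5813, 0.0641, 0.2343]
tool_rot: [-3.142, -0.001, 2.837]
contact_force: [0.2, 0.2, 0.6]
opening: 0.0921
grip_force: 0.0
time: 1.52
tool_pos: [0.5811, 0.064, 0.2334]
tool_rot: [-3.141, -0.002, 2.833]
contact_force: [-1.1, 1.7, -0.1]
opening: 0.0917
grip_force: 0.0
[0.58110926 0.06404036 0.23341177] [-3.14118168e+00 -1.84277608e-03  2.83339428e+00] [314.06890817 195.30471884]
```

View pics/w1.png

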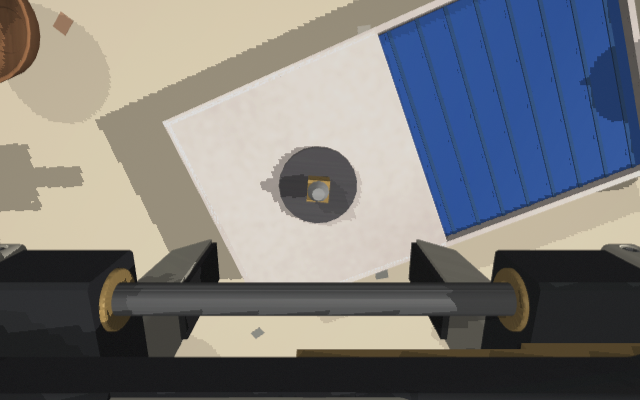

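The wrist view shows the flange centred at about (318,185). The brass square with its steel cone is at about (318,190), nearly parallel to the image axes.

Run:
```python
from h import *
a=cv2.imread("pics/w1.png");c=cam("wrist")
hsv=cv2.cvtColor(a,cv2.COLOR_BGR2HSV)
reg=np.zeros(a.shape[:2],np.uint8);cv2.circle(reg,(318,187),30,255,-1)
m=cv2.bitwise_and(cv2.inRange(hsv,(8,90,40),(35,255,255)),reg)
pts=cv2.findNonZero(m);print(len(pts),cv2.boundingRect(pts),cv2.minAreaRect(pts))
br=cv2.bitwise_and(cv2.inRange(hsv,(12,90,130),(35,255,255)),reg);p2=cv2.findNonZero(br);R=cv2.minAreaRect(p2);print(len(p2),R)
b=cv2.boxPoints(R);P=np.array([ray(c,p,.099) for p in b]);print(P.round(4),P.mean(0));
e=np.diff(P[:,:2],axis=0);print(np.degrees(np.arctan2(e[:,1],e[:,0]))%90,np.linalg.norm(e,axis=1))
dm=cv2.bitwise_and(cv2.inRange(hsv[:,:,2],0,130),cv2.circle(np.zeros_like(reg),(318,185),48,255,-1))
cs,_=cv2.findContours(a[:,:,2]*0+dm,0,1);k=max(cs,key=cv2.contourArea);print(cv2.fitEllipse(cv2.convexHull(k)),ray(c,(318,185),.081))
cv2.imwrite("pics/c2.png",cv2.resize(a[140:230,265:365],None,fx=6,fy=6,interpolation=2))
```

```text
207 (306, 176, 24, 27) ((317.9085998535156, 188.77919006347656), (22.15782928466797, 25.506444931030273), 4.085616588592529)
94 ((318.1070251464844, 190.7879638671875), (21.520511627197266, 21.395751953125), 3.5763344764709473)
[[0.583  0.0591 0.099 ]
 [0.5664 0.0656 0.099 ]
 [0.5726 0.0818 0.099 ]
 [0.5894 0.0756 0.099 ]] [0.57785999 0.07053404 0.099     ]
[68.68539642 68.77471624 69.616891  ] [0.01787976 0.01734354 0.01790095]
((317.25408935546875, 184.33750915527344), (76.45594024658203, 78.02191925048828), 93.72761535644531) [0.57718601 0.07088327 0.081     ]
```

View pics/c2.png

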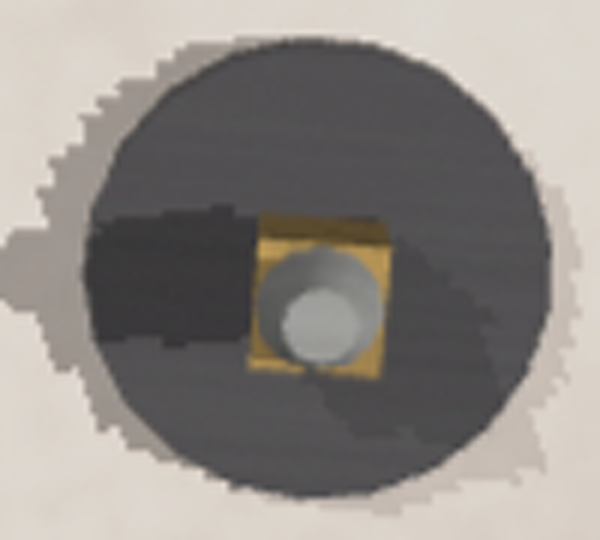

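The brass square's sides lie at about 69° (i.e. -21°) in the world frame, and the wrist view puts the shaft at (0.578, 0.0705). Next I go to the crank and look from near.

```bash
python3 -m jog '[[[1,-0.0055,-0.0405,0,0],[1,-0.011,-0.081,0,0],[1,-0.0165,-0.1215,0,0],[1,-0.022,-0.162,0,0],[1,-0.0275,-0.203,0,0]]]'; python3 -m jog '[[[1,-0.0055,-0.0405,0,0],[1,-0.011,-0.081,0.01,0],[1,-0.0165,-0.1215,0.02,0],[1,-0.022,-0.162,0.03,0],[1,-0.0275,-0.203,0.035,0]]]'; python3 -m jog '[[[1,0,0,0,0],[1,0,0,0,0],[1,0,0,0,0]]]'
python3 - <<'E'
from h import *
im,c,o=shot("wrist","pics/w2.png");print(o["tool_pos"],o["tool_rot"],proj(c,[.511,-.342,.04]))
E
```

```text
time: 1.98
tool_pos: [0.5447, -0.1357, 0.235]
tool_rot: [3.141, -0.0, 2.839]
contact_force: [1.1, 0.5, -0.1]
opening: 0.092
grip_force: 0.0
time: 2.4
tool_pos: [0.5106, -0.3362, 0.199]
tool_rot: [3.14, -0.002, 2.839]
contact_force: [1.9, 0.3, 0.5]
opening: 0.0919
grip_force: 0.0
time: 2.65
tool_pos: [0.5115, -0.3351, 0.2]
tool_rot: [3.141, -0.0, 2.838]
contact_force: [0.1, -0.2, 0.0]
opening: 0.0915
grip_force: 0.0
[ 0.51147415 -0.33512818  0.19995829] [ 3.14063553e+00 -4.00753099e-04  2.83757267e+00] [305.2009108  189.66146673]
```

View pics/w2.png

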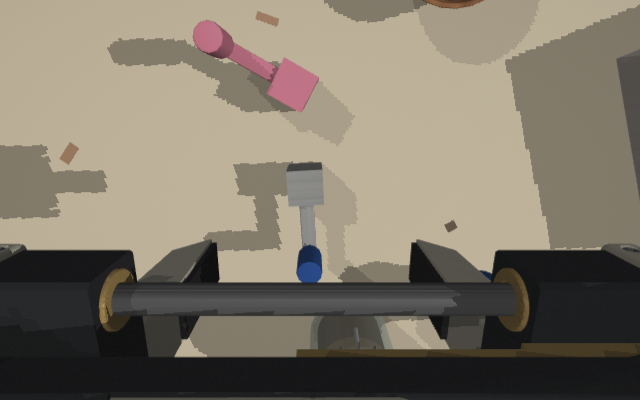

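The wrist view shows the real (grey) hub's top at about (305,189) and the knob's top at about (310,254). The fingers are clear of the pink crank.

Run:
```python
from h import *
a=cv2.imread("pics/w2.png");c=cam("wrist");o=robot.observe()
g=cv2.cvtColor(a,cv2.COLOR_BGR2HSV)
roi=np.zeros(a.shape[:2],np.uint8);roi[155:212,270:340]=255
m=cv2.bitwise_and(cv2.inRange(g,(0,0,125),(180,25,255)),roi);m=cv2.morphologyEx(m,cv2.MORPH_OPEN,np.ones((17,17)))
r=cv2.minAreaRect(cv2.findNonZero(m));print(r)
P=np.array([ray(c,p,.04) for p in cv2.boxPoints(r)]);e=np.diff(P[:,:2],axis=0);h=P.mean(0);print(h,np.degrees(np.arctan2(e[:,1],e[:,0]))%90,np.linalg.norm(e,axis=1))
roi[:]=0;roi[220:290,280:340]=255
b=cv2.bitwise_and(cv2.inRange(g,(100,100,40),(125,255,255)),roi);x,y,w,hh=cv2.boundingRect(cv2.findNonZero(b));print(x,y,w,hh)
k=ray(c,(x+w/2,y+hh-w/2),.076);k2=ray(c,(x+w/2,y+w/2),.038);print(k,k2)
for q in(k,k2): print(np.arctan2(*(q-h)[1::-1]),np.linalg.norm((q-h)[:2]))
yaw=np.arctan2(*(k-h)[1::-1])
print(pl(o,h[0],h[1],yaw+np.pi))
```

```text
((304.5, 188.0), (34.0, 35.0), 90.0)
[ 0.51000632 -0.3419209   0.04      ] [72.61229056 72.9925909  72.60552091] [0.0305103  0.03087889 0.03133398]
297 246 25 37
[ 0.57041388 -0.35602855  0.076     ] [ 0.5766034  -0.35837524  0.038     ]
-0.22942902652587235 0.06203305002330074
-0.24222190693718398 0.06859968517095628
(array([-4.40084744e-04, -7.36492501e-03, -4.71420200e-06]), np.float64(-0.0735252611872741))
```

```bash
python3 -m jog '[[[1,0,-0.007,0,-0.065],[1,0,-0.007,0.04,-0.065],[1,0,-0.007,0.08,-0.065],[1,0,-0.007,0.12,-0.065],[1,0,-0.007,0.15,-0.065]]]'; python3 -m jog '[[[1,0,0,0.015,0],[1,0,0,0.031,0],[1,0,0,0.031,0],[-1,0,0,0.031,0],[-1,0,0,0.031,0]]]' 35;  python3 -m jog '[[[-1,0,0,0,0],[-1,0,0,0,0],[-1,0,0,0,0],[-1,0,0,0,0],[-1,0,0,0,0]]]'; python3 -m jog '[[[-1,0,0,0,0],[-1,0,0,0,0],[-1,0,0,0,0],[-1,0,0,0,0],[-1,0,0,0,0]]]'
```

```text
time: 3.12
tool_pos: [0.5093, -0.3403, 0.0478]
tool_rot: [3.14, -0.002, 2.905]
contact_force: [-0.2, -0.2, 0.4]
opening: 0.0919
grip_force: 0.0
time: 3.53
tool_pos: [0.5104, -0.3428, 0.0204]
tool_rot: [-3.141, 0.002, 2.903]
contact_force: [0.7, 0.4, 0.4]
opening: 0.0831
grip_force: 0.0
time: 3.95
tool_pos: [0.5093, -0.3435, 0.0192]
tool_rot: [-3.141, 0.0, 2.902]
contact_force: [0.3, -0.5, 0.4]
opening: 0.0498
grip_force: 0.0
time: 4.37
tool_pos: [0.5092, -0.3433, 0.0188]
tool_rot: [3.141, -0.0, 2.902]
contact_force: [-0.9, 1.1, -0.1]
opening: 0.032
grip_force: 35.0
```

```bash
python3 -m jog '[[[-1,0,0,-0.02,0],[-1,0,0,-0.055,0],[-1,0,0,-0.095,0],[-1,0,0,-0.135,0],[-1,0,0,-0.175,0]]]'; python3 -m jog '[[[-1,0.003,0.035,-0.01,0],[-1,0.006,0.076,-0.015,0],[-1,0.009,0.117,-0.015,0],[-1,0.012,0.158,-0.015,0],[-1,0.015,0.199,-0.015,0]]]';  python3 -m jog '[[[-1,0.003,0.041,0,0],[-1,0.006,0.082,0,0],[-1,0.009,0.123,0,0],[-1,0.012,0.164,0,0],[-1,0.014,0.2,0,0]]]'; python3 -m jog '[[[-1,0.001,0.017,0,0],[-1,0.001,0.017,0,0.06],[-1,0.001,0.017,0,0.125],[-1,0.001,0.017,0,0.125],[-1,0.001,0.017,0,0.125]]]'
python3 - <<'E'
from h import *
im,c,o=shot("wrist","pics/w3.png");print(o["tool_pos"],o["tool_rot"],o["opening"],proj(c,[.579,.067,.081]))
E
```

```text
time: 4.78
tool_pos: [0.5087, -0.343, 0.195]
tool_rot: [3.141, -0.001, 2.902]
contact_force: [-0.1, -1.2, -1.0]
opening: 0.0319
grip_force: 35.0
time: 5.2
tool_pos: [0.5415, -0.1448, 0.2086]
tool_rot: [3.141, -0.001, 2.901]
contact_force: [0.7, -0.0, -2.0]
opening: 0.032
grip_force: 35.0
time: 5.62
tool_pos: [0.5754, 0.0537, 0.2085]
tool_rot: [3.141, -0.001, 2.902]
contact_force: [1.5, -0.1, -2.6]
opening: 0.0322
grip_force: 35.0
time: 6.03
tool_pos: [0.5786, 0.0678, 0.2084]
tool_rot: [-3.141, -0.001, 2.779]
contact_force: [1.3, -0.6, -1.6]
opening: 0.0317
grip_force: 35.0
[0.57861898 0.06777556 0.20840085] [-3.14124121e+00 -8.93591963e-04  2.77872704e+00] 0.03169001714263964 [312.25808641 198.35387637]
```

View pics/w3.png

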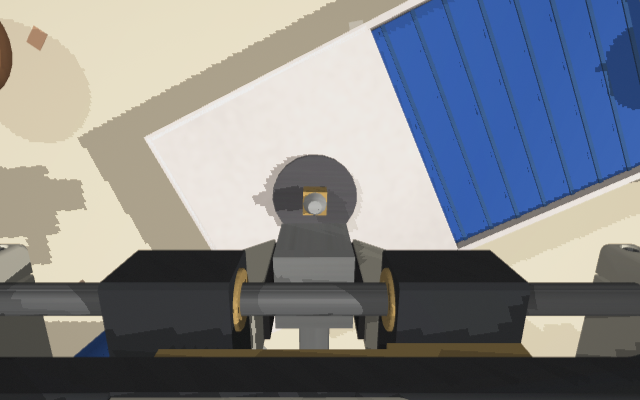

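The wrist view shows the hub held between the fingers, with the flange at about (315,197) and the brass square at about (315,203), aligned with the image axes.

Run:
```python
from h import *
a=cv2.imread("pics/w3.png");o=robot.observe();c=cam("wrist",o);hsv=cv2.cvtColor(a,cv2.COLOR_BGR2HSV)
roi=np.zeros(a.shape[:2],np.uint8);roi[182:220,298:332]=255
m=cv2.bitwise_and(cv2.inRange(hsv,(8,80,40),(35,255,255)),roi)
R=cv2.minAreaRect(cv2.findNonZero(m));print(R)
br=cv2.bitwise_and(cv2.inRange(hsv,(12,80,130),(35,255,255)),roi);pp=cv2.findNonZero(br);R=cv2.minAreaRect(pp);print(R,cv2.boundingRect(pp))
P=np.array([ray(c,p,.099) for p in cv2.boxPoints(R)]);e=np.diff(P[:,:2],axis=0);print(P.mean(0),np.degrees(np.arctan2(e[:,1],e[:,0]))%90,np.linalg.norm(e,axis=1))
# flange upper rim
d=hsv[:,:,2]
for row in (165,175,185,195,205):
    s=np.where(d[row,260:370]<125)[0]+260;print(row,s.min(),s.max(),end="; ")
roi[:]=0;roi[150:210,285:375]=255
mm=cv2.bitwise_and(cv2.inRange(d,0,115),roi);mm=cv2.morphologyEx(mm,cv2.MORPH_OPEN,np.ones((5,5)));pts=cv2.convexHull(cv2.findNonZero(mm)).reshape(-1,2)
pts=np.array([p for p in pts if p[1]<205 and p[0]>288]);W=np.array([ray(c,p,.081)[:2] for p in pts])
A=np.c_[2*W,np.ones(len(W))];s=np.linalg.lstsq(A,(W**2).sum(1),rcond=None)[0];print("flange",s[:2],np.sqrt(s[2]+s[0]**2+s[1]**2),len(W))
print("hub axis projections",proj(c,o["tool_pos"]+[0,0,-.019]),"yaw tool",np.degrees(o["tool_rot"][2]-np.pi/2)%90)
cv2.imwrite("pics/c3.png",cv2.resize(a[150:330,240:390],None,fx=4,fy=4)[:600])
```

```text
((314.5, 201.0), (28.0, 23.0), 90.0)
((314.5, 203.5), (23.0, 23.0), 90.0) (303, 192, 24, 24)
[0.57900529 0.06873522 0.099     ] [69.17326176 69.71916864 69.17180739] [0.01703969 0.01788976 0.01735252]
165 286 342; 175 278 350; 185 274 354; 195 273 355; 205 274 355; flange [0.57800433 0.06880134] 0.0331814567507993 15
hub axis projections [312.69460585 253.22364835] yaw tool 69.19525840604577
```

View pics/c3.png

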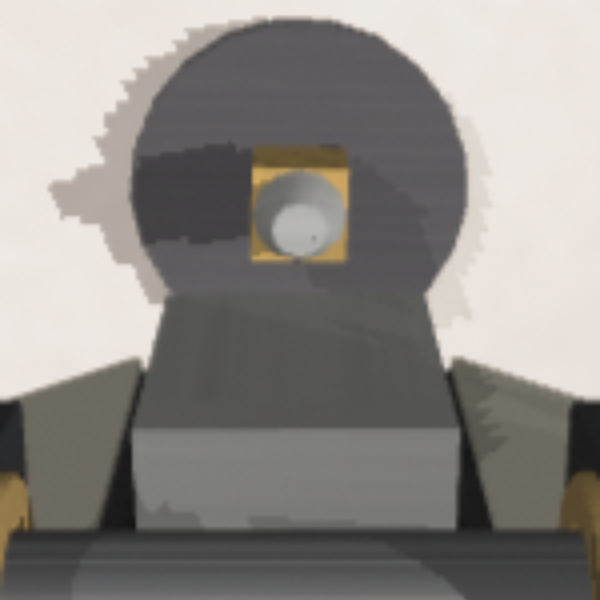

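The crop shows the square parallel to the hub. The hub's front bottom edge runs from about (283,223) to (346,223), and its top edge is at row 257.

Run:
```python
from h import *
o=robot.observe();c=cam("wrist",o);tx=Ro.from_euler("xyz",o["tool_rot"]).as_matrix()[:,0]
b=ray(c,(314.6,223),o["tool_pos"][2]-.019);t=ray(c,(314.3,257),o["tool_pos"][2]+.021)
for q in(b,t): print(q,"hub centre",q-tx*.016,pl(o,*(o["tool_pos"][:2]+np.array([.5785,.0688])-(q-tx*.016)[:2]),o["tool_rot"][2]))
print(o["tool_pos"])
```

```text
[0.56394234 0.07423316 0.18954898] hub centre [0.57889908 0.06855021 0.18953878] (array([4.61776000e-04, 9.17527947e-05, 2.77707137e-07]), np.float64(-0.0))
[0.56388276 0.07400061 0.22954898] hub centre [0.57883949 0.06831766 0.22953878] (array([4.88677472e-04, 3.30307273e-04, 2.51680775e-07]), np.float64(-0.0))
[0.57869418 0.06760581 0.20854898]
```

```bash
python3 -m jog '[[[-1,0.0005,0,0.03,0],[-1,0.0005,0,0.06,0],[-1,0.0005,0,0.075,0],[-1,0.0005,0,0.08,0],[-1,0.0005,0,0.085,0]]]'; python3 -m jog '[[[-1,0,0,0.003,0],[-1,0,0,0.006,0],[-1,0,0,0.009,0],[-1,0,0,0.012,0],[-1,0,0,0.012,0]]]'
```

```text
time: 6.5
tool_pos: [0.5784, 0.0676, 0.1234]
tool_rot: [-3.141, -0.001, 2.777]
contact_force: [1.3, -0.1, -1.9]
opening: 0.0321
grip_force: 35.0
time: 6.92
tool_pos: [0.5784, 0.068, 0.1118]
tool_rot: [3.141, -0.0, 2.777]
contact_force: [0.3, -0.5, -2.1]
opening: 0.0314
grip_force: 35.0
```

```bash
python3 -m jog '[[[-1,0,0,0.004,0],[-1,0,0,0.008,0],[-1,0,0,0.0105,0],[-1,0,0,0.012,0],[-1,0,0,0.012,0]]]'; python3 -m jog '[[[-1,0,0,0.0,0],[-1,0,0,0,0],[-1,0,0,0,0],[-1,0,0,0,0],[-1,0,0,0,0]]]'
```

```text
time: 7.33
tool_pos: [0.5783, 0.068, 0.0999]
tool_rot: [3.142, -0.0, 2.777]
contact_force: [-0.2, 0.6, -2.1]
opening: 0.0317
grip_force: 35.0
time: 7.75
tool_pos: [0.5784, 0.068, 0.0998]
tool_rot: [3.142, -0.0, 2.777]
contact_force: [0.9, -0.3, -2.6]
opening: 0.0317
grip_force: 35.0
```

```bash
python3 -m jog '[[[0.2,0,0,0,0],[0.2,0,0,0,0],[0.2,0,0,0,0],[0.2,0,0,0,0],[0.2,0,0,0,0]]]'; python3 -m jog '[[[0.2,0,0,-0.02,0],[0.2,0,0,-0.05,0],[0.2,0,0,-0.085,0],[0.2,0,0,-0.085,0],[0.2,-0.01,0,-0.085,0]]]';  python3 -m jog '[[[0.2,-0.02,0,0,0],[0.2,-0.055,0,0,0],[0.2,-0.055,0,0.0,0],[0.2,-0.055,0,0.025,0],[0.2,-0.055,0,0.045,0]]]'
python3 - <<'E'
from h import *
im,c,o=shot("wrist","pics/w4.png");print(o["tool_pos"],o["opening"])
E
```

```text
time: 8.17
tool_pos: [0.5785, 0.068, 0.1]
tool_rot: [3.141, 0.0, 2.777]
contact_force: [1.1, 0.0, -0.9]
opening: 0.0545
grip_force: 0.0
time: 8.58
tool_pos: [0.5882, 0.065, 0.1878]
tool_rot: [3.14, 0.004, 2.777]
contact_force: [0.8, 0.1, -0.5]
opening: 0.0552
grip_force: 0.0
time: 9.0
tool_pos: [0.6398, 0.0445, 0.1394]
tool_rot: [3.141, 0.002, 2.776]
contact_force: [-0.1, -0.4, -0.5]
opening: 0.0556
grip_force: 0.0
[0.63983044 0.04448201 0.13939819] 0.05556784814684127
```

View pics/w4.png

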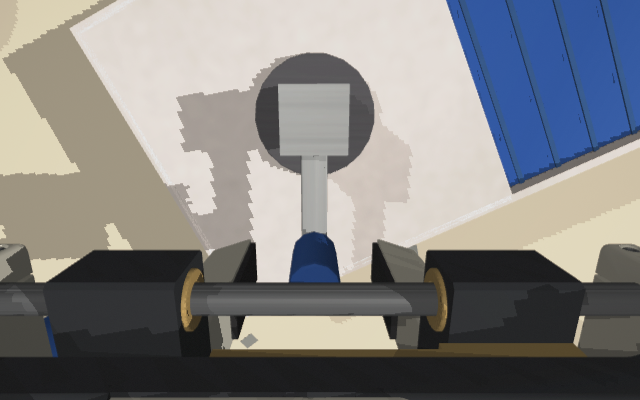

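The wrist view shows the crank seated on the flange, hub at (314,119), and the knob at (315,258) between the open fingers.

```bash
python3 -m jog '[[[0.2,0,0,0.0085,0],[-1,0,0,0.0085,0],[-1,0,0,0.0085,0],[-1,0,0,0.0085,0],[-1,0,0,0.0085,0]]]' 25; python3 -m jog '[[[-1,0,0,0,0],[-1,0,0,0,0],[-1,0,0,0,0],[-1,0,0,0,0],[-1,0,0,0,0]]]'; python3 -m jog '[[[-1,0.0032,-0.0201,0,0],[-1,0.0124,-0.0382,0,0],[-1,0.0268,-0.0526,0,0],[-1,0.0449,-0.0618,0,0],[-1,0.065,-0.065,0,0]]]'
```

```text
time: 9.47
tool_pos: [0.6398, 0.0448, 0.1327]
tool_rot: [3.141, 0.002, 2.777]
contact_force: [1.3, 0.1, -0.2]
opening: 0.033
grip_force: 0.0
time: 9.88
tool_pos: [0.6396, 0.0447, 0.132]
tool_rot: [3.141, 0.001, 2.777]
contact_force: [1.0, -0.2, 2.8]
opening: 0.0213
grip_force: 25.0
time: 10.3
tool_pos: [0.5562, 0.0068, 0.132]
tool_rot: [3.139, 0.004, 2.775]
contact_force: [7.9, 8.4, -3.8]
opening: 0.0217
grip_force: 25.0
```

```bash
python3 -m jog '[[[-1,0.0201,0.0032,0,0],[-1,0.0382,0.0124,0,0],[-1,0.0526,0.0268,0,0],[-1,0.0618,0.0449,0,0],[-1,0.065,0.065,0,0]]]'; python3 -m jog '[[[-1,-0.0032,0.0201,0,0],[-1,-0.0124,0.0382,0,0],[-1,-0.0268,0.0526,0,0],[-1,-0.0449,0.0618,0,0],[-1,-0.065,0.065,0,0]]]'; python3 -m jog '[[[-1,-0.0201,-0.0032,0,0],[-1,-0.0382,-0.0124,0,0],[-1,-0.0526,-0.0268,0,0],[-1,-0.0618,-0.0449,0,0],[-1,-0.065,-0.065,0,0]]]'
python3 - <<'E'
from h import *
shot("top","pics/t5.png");shot("wrist","pics/w5.png");a=cv2.imread("pics/w5.png");t=cv2.imread("pics/t5.png")
cv2.imwrite("pics/c5.png",np.hstack([a[:,:400],t[80:320,60:400].repeat(1,0)[0:240].copy() if 0 else cv2.copyMakeBorder(t[80:320,60:400],0,160,0,0,0)]))
E
```

```text
time: 10.72
tool_pos: [0.5173, 0.0909, 0.1319]
tool_rot: [-3.14, 0.002, 2.777]
contact_force: [7.6, -6.6, -3.3]
opening: 0.0213
grip_force: 25.0
time: 11.13
tool_pos: [0.6009, 0.1302, 0.1317]
tool_rot: [-3.141, -0.003, 2.779]
contact_force: [-6.6, -2.9, 3.8]
opening: 0.0218
grip_force: 25.0
time: 11.55
tool_pos: [0.6404, 0.0454, 0.1318]
tool_rot: [3.139, 0.001, 2.777]
contact_force: [-3.0, 5.7, 1.7]
opening: 0.0218
grip_force: 25.0
```

View pics/c5.png

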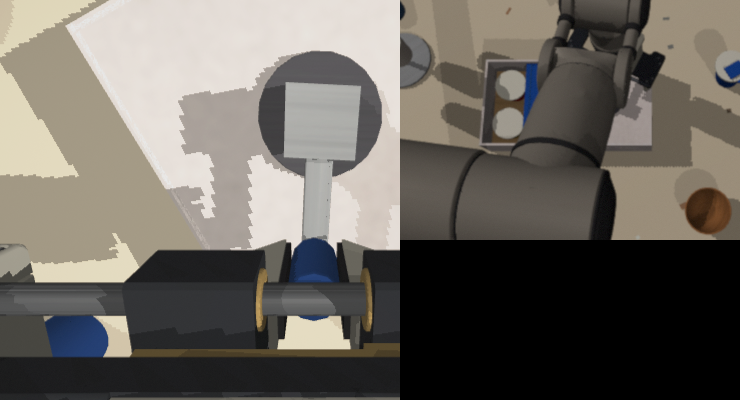

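After one turn the cover is about half open (the cups can be seen in the store), and the crank is still seated. Now the second turn.

```bash
python3 -m jog '[[[-1,0.0032,-0.0201,0,0],[-1,0.0124,-0.0382,0,0],[-1,0.0268,-0.0526,0,0],[-1,0.0449,-0.0618,0,0],[-1,0.065,-0.065,0,0]]]'; python3 -m jog '[[[-1,0.0201,0.0032,0,0],[-1,0.0382,0.0124,0,0],[-1,0.0526,0.0268,0,0],[-1,0.0618,0.0449,0,0],[-1,0.065,0.065,0,0]]]'; python3 -m jog '[[[-1,-0.0032,0.0201,0,0],[-1,-0.0124,0.0382,0,0],[-1,-0.0268,0.0526,0,0],[-1,-0.0449,0.0618,0,0],[-1,-0.065,0.065,0,0]]]'; python3 -m jog '[[[-1,-0.0201,-0.0032,0,0],[-1,-0.0382,-0.0124,0,0],[-1,-0.0526,-0.0268,0,0],[-1,-0.0618,-0.0449,0,0],[-1,-0.065,-0.065,0,0]]]'; python3 -m jog '[[[-1,0,-0.001,0,0],[-1,0,-0.002,0,0],[-1,0,-0.003,0,0],[-1,0,-0.004,0,0],[-1,0,-0.004,0,0]]]'
```

```text
time: 12.07
tool_pos: [0.5562, 0.007, 0.1321]
tool_rot: [3.14, 0.004, 2.776]
contact_force: [6.9, 4.7, -1.9]
opening: 0.0212
grip_force: 25.0
time: 12.48
tool_pos: [0.5175, 0.0917, 0.1319]
tool_rot: [-3.14, 0.002, 2.777]
contact_force: [7.6, -6.6, -4.1]
opening: 0.0215
grip_force: 25.0
time: 12.9
tool_pos: [0.6007, 0.1304, 0.1315]
tool_rot: [-3.139, -0.003, 2.779]
contact_force: [-6.8, -4.8, 3.7]
opening: 0.0217
grip_force: 25.0
time: 13.32
tool_pos: [0.6406, 0.0463, 0.1318]
tool_rot: [3.139, 0.002, 2.778]
contact_force: [-1.7, 5.1, 3.2]
opening: 0.0216
grip_force: 25.0
time: 13.73
tool_pos: [0.6386, 0.0423, 0.132]
tool_rot: [3.14, 0.002, 2.778]
contact_force: [4.2, 1.9, 4.4]
opening: 0.021
grip_force: 25.0
```

```bash
python3 -m jog '[[[0.2,0,0,0,0],[0.2,0,0,0,0],[0.2,0,0,0,0],[0.2,0,0,0,0],[0.2,0,0,0,0]]]'; python3 -m jog '[[[0.2,0,0,-0.01,0],[0.2,0,0,-0.04,0],[0.2,0,0,-0.075,0],[0.2,0,0,-0.11,0],[0.2,0,0,-0.11,0]]]'
python3 - <<'E'
from h import *
shot("wrist","pics/w6.png");shot("scene","pics/s6.png");a=cv2.imread("pics/w6.png");s=cv2.imread("pics/s6.png")
cv2.imwrite("pics/c6.png",np.hstack([a[:300,200:600],s[60:360,220:600]]))
E
```

```text
time: 14.15
tool_pos: [0.6372, 0.041, 0.1308]
tool_rot: [-3.141, -0.002, 2.777]
contact_force: [0.5, 0.2, 0.6]
opening: 0.0502
grip_force: 0.0
time: 14.57
tool_pos: [0.6405, 0.0409, 0.2504]
tool_rot: [3.137, 0.013, 2.777]
contact_force: [0.2, -0.9, 1.0]
opening: 0.055
grip_force: 0.0
```

View pics/c6.png

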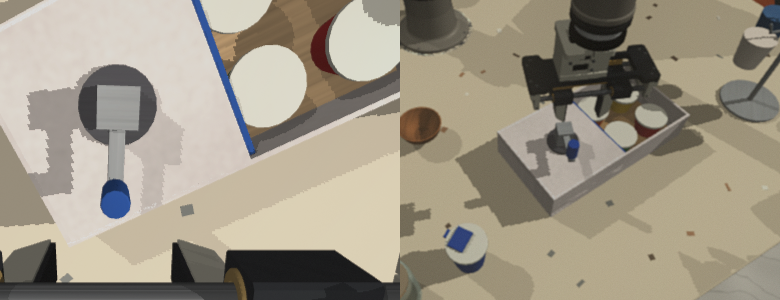

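The wrist view shows the hub seated square on the flange and the arm back at its two-turn direction. Only a thin blue edge of the cover (about 5 mm) shows at the deck, and the scene view shows the bystanders in place with the gripper clear.

```bash
python3 -m jog '[[[0.2,0,0,-0.03,0],[0.2,0,0,-0.03,0],[0.2,0,0,-0.03,0],[0.2,0,0,-0.03,0]]]'; python3 -c "
from cell import robot
print(robot.hand_in())"
```

```text
time: 15.0
tool_pos: [0.6372, 0.041, 0.27]
tool_rot: [-3.141, -0.002, 2.777]
contact_force: [-0.2, -0.0, -0.2]
opening: 0.0552
grip_force: 0.0
the job is handed in; nothing more can be done
None
```

I fitted the crank fully down on the shaft and wound it two full turns clockwise by the knob; the final pictures show the cover open with the crank still seated and released, and I handed the job in at about 15 s (no verdict was returned).

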